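# Fold out the handwheel crank of a pellet press and clamp the die

## Task

The die set is standing on the ram of the small pellet press and has to be clamped before pumping. Fold the handwheel's crank handle up until it stands fully upright, then wind the screw down by that handle (clockwise seen from above) until its foot bears firmly on the die: snug, as tight as a light hand makes it, without forcing it. Then let go, and leave the die where it is and the other things on the bench alone.

Things in the scene. Friction and masses are not known exactly. Their poses are not given: they have to be found in the camera images.
- press: Small bench pellet press, pale grey: base casting 170 mm deep (x) by 200 mm wide (y) by 60 mm high, two steel columns 24 mm thick at y = -75 and +75 mm, crosshead over them (75 by 196 mm, top 200 mm above the bench), the lead screw through its middle and a handwheel on top. Origin: centre of its underside, on the screw's axis. Fixed to the bench.
- wheel: Two-spoke aluminium handwheel with lead screw and foot. Origin: on the screw's vertical axis in the mid-plane of the rim, about 245 mm above the bench. Rim 148 mm over all, 16 mm thick, centre line at radius 66 mm; the flat spokes lie along its y axis. Its x axis points outward to the hinge of the folding handle and turns with the wheel; z is up.
- hub_top (a point): Centre of the top of the wheel's hub (44 mm across), on the screw's axis, 8 mm above the rim's mid-plane. Right-hand thread: clockwise seen from above lowers wheel and screw together, 6 mm a turn. The foot meets the die after 1/3 to 1 1/2 turns, not known beforehand. The wheel stays where it is left; running free it drags with about 1.5 N at the handle.
- handle_hinge (a point): The handle's hinge pin, on a lug at the wheel's rim, 66 mm from the screw's axis and 22 mm above the wheel's origin. The pin is level and lies along the rim (along the wheel's y axis). Above the pin the lug stands 7 mm proud; it is 26 mm wide along the pin.
- handle_grip (a point): Where to take hold: on the handle's centre line, 40 mm from the hinge pin. Black round grip 22 mm thick, spinning freely on its spindle, from 14 to 61 mm from the pin. Folded, it lies level from the hinge in towards the screw's axis, its underside 3 mm above the rim's top. Upright, this point is 40 mm straight above the pin. x points from the grip to the pin, y along the pin.
- handle (a joint): Angle of the folding handle, rad: 0 folded flat over the wheel, 1.571 upright against its stop. Its hinge is stiff: it stays at any angle and needs about 1.5 N at the grip to move.
- die: Round steel die, about 52 mm across the foot and 60 mm high, loose on the ram under the screw, a stub nozzle at its side. Origin: centre of its underside. Once the screw's flat foot meets it, the drag at the crank handle grows steadily, by 3 to 6 N for every further 15 degrees: 8 to 14 N along the handle's path, felt while it turns, is snug; 20 N and more is forcing it.
- ram: Steel ram of the press, a cylinder 52 mm across and 50 mm long rising from the base under the die, on the screw's axis; how far it stands out differs from day to day. Origin: centre of its underside. Fixed.
- mortar: White porcelain mortar, open bowl 84 mm across, 45 mm high, near the press. Origin: centre of its underside. Bystander.
- vial: Glass vial with white cap, 26 mm across, 52 mm high, near the press. Origin: centre of its underside. Bystander.
- cap: Loose blue bottle cap, 38 mm across, 20 mm high, near the press. Origin: centre of its underside. Bystander.
- weighboat: Small white weighing dish, 52 mm across, 10 mm high, near the press. Origin: centre of its underside. Bystander.
- amber_bottle: Brown glass bottle with blue cap, 86 mm across, 190 mm high. Origin: centre of its underside. Bystander.
- stopper_bottle: Clear glass-stoppered bottle, 86 mm across, 152 mm high. Origin: centre of its underside. Bystander.
- beaker: Glass beaker, 72 mm across, 95 mm high. Origin: centre of its underside. Bystander.
- cylinder: Glass measuring cylinder, foot 76 mm across, 238 mm high. Origin: centre of its underside. Bystander.

How it is judged:
On the way, in this order (a step that is already met when the one before it is completed fails the run):
1. the crank handle stands upright (value of joint handle above 1.4 rad), for 0.2 s.
2. with the handle upright, the screw's foot bears on the die with at least 30 N (contact force between die and wheel above 30 N and value of joint handle above 1.1 rad), for 0.2 s.
At the end, for the whole second after the job is handed in: The die stands upright on the ram within 6 mm of its axis, at rest, with the screw's foot bearing on it with 30 to 300 N (contact force between die and wheel between 30 and 300 N and horizontal distance between die and ram below 0.006 m and angle between die's own z axis and vertical below 0.06 rad and linear speed of die below 0.02 m/s); the robot touches nothing.
It fails at once if the screw is forced: more than 300 N on the die (contact force between die and wheel above 300 N).
It fails at once if the wheel is wound (more than a quarter turn in all) while the handle is not unfolded (value of joint handle below 0.8 rad and distance of wheel from where it was at the start of the episode above 0.0015 m).
It fails at once if the die is shifted by more than 8 mm or tipped (horizontal distance between die and ram above 0.008 m or angle between die's own z axis and vertical above 0.15 rad).
It fails at once if another thing on the bench is moved by more than 30 mm or knocked over (distance of any of mortar, vial, cap, weighboat, amber_bottle, stopper_bottle, beaker, cylinder from where it was at the start of the episode above 0.03 m or angle between any of mortar, vial, cap, weighboat, amber_bottle, stopper_bottle, beaker, cylinder's own z axis and vertical above 0.35 rad).
It also fails if it takes over 58 s, if anything falls off the work surface, if the arm or the gripper's body presses on something with over 40 N, if the wrist force passes 120 N, or if a joint passes its speed limit or range.

## Robot

A 6-joint arm with a two-finger parallel gripper is mounted at the origin on the work surface. World frame = base frame: x ahead of the robot, y to its left, z up, the work surface at z = 0. Lengths are in m, angles in rad, forces in N, time in s.
With the tool pointing down it reaches from about 0.35 to 0.775 m from the base axis. Payload 5.5 kg.
Tool frame: the origin (TCP) lies midway between the tips of the shut fingers; the grasp point (between the pads) lies 19 mm behind it; z points along the fingers, y is the line along which they close (so a half turn about z gives the same grasp; the last joint's range is limited). The gripper opens to 85 mm and grips with 20 to 120 N. Pads are 22 mm wide; open, the fingers measure 114 mm over their backs; the gripper's body (76 mm by 85 mm) begins 54 mm behind the grasp point. The pads swing forward as they close: fully open they stand 13 mm farther back than shut.
Start: joints at [1.103, 0.313, 0.046, 1.304, 0, 1.431], TCP at [0.185, 0.544, 0.231] pointing down, gripper open.
Joint ranges: [-2.76, 2.76], [-0.86, 1.69], [-1.03, 1.26], [-2.2, 2.34], [-1.47, 1.5], [-3.14, 3.14]. Speed limits (rad/s): [2.57, 2.57, 3.14, 3.14, 3.14, 3.14].

## Interface

Orientations are given as a unit quaternion [w, x, y, z].
In Python, from workcell import env gives the robot as it stands. The module is installed in compiled form; this text tells all that it offers.
- The arm moves only by the tool servo_tool, never from a script. Its argument "increments" is a list of rows, each an object of numbers: "grip": the closure, from 0 (fully open) to 1 (shut); "x", "y", "z": the shift along the tool's x, y, z in mm; "roll": the turn about the tool's z in degrees. In form: [{"grip": .., "x": .., "y": .., "z": .., "roll": ..}, ...]. A call has 1 to 5 rows; each row shifts and turns the commanded pose from where the row before left it, along the tool's axes as they then stand; what a row does not reach is not made up. A row lasts 1/12 s, in which the tool goes at most 41.7 mm and 7.16 degrees, less where a joint would pass 70% of its speed; a pose out of reach is approached as far as the arm can. A call is refused whole if a number of a shift passes 41.7 or a number of a turn 7.16, either way. A call with a gripper value outside its range is refused whole. The fingers move at their own pace and stop on an object; "grip_force" is the grip in N (left out, the last holds). Time passes only in rows, so rows that do not move let the fingers close. It gives the time, the measured TCP pose, the force, the opening and the grip force at its end, in the units of the state.
- env.get_state(): the state, without advancing time (a new reading comes with each control period).
- env.read_camera(name): name is "scene" or "top"; returns the picture (420x560x3 uint8, red, green, blue); there is no depth.
- env.get_calibration(name): a dict with "vertical_fov" (degrees; the focal length in pixels is half the picture's height over the tangent of half this angle, whatever the lens; pixels are square), "cx", "cy" (the principal point, pixels), "rvec" (rotation vector, rad) and "tvec" (3), from world to camera coordinates, as OpenCV has them. Camera axes: x right, y down, z forward; pixel columns grow to the right and rows downward; lengths in m; the calibration is good to about 2 mm. A picture is of the moment at which its call begins. get_calibration takes no time and is no camera call.
- env.hand_in(): hands the job in; it is judged then, once.
The state is a dict: "clock": time; "joint_pos": joint angles; "qvel": joint speeds; "tau": joint torques, N m; "tcp_pos": TCP position; "orientation": TCP orientation; "wrist_force": force on the tool from outside, world axes, zero at the start; "ft_torque": the same for the moment, N m; "finger_gap": finger opening in m; "grip_force": force on a finger pad.
Only numpy, scipy, OpenCV 4.12 (cv2) and the standard library are available. Lean on these libraries where they do the work, as an engineer would, in place of code of your own. Each camera call takes 0.05 s, during which the arm holds its last target. There are 200 camera calls.

## Working session

There is one attempt and no reset: what is moved stays moved. The work goes in short steps, Python scripts to look and compute and a tool call to move; the robot and the scene stay as the last step left them, time stands still between calls to the robot, and variables do not carry over. Pictures are saved under pics/ and viewed, at most 10 in all, crops included, and the job is handed in when it is done.

Besides the shell and the picture viewer there is one more tool, called after "Request:" as name(argument=value, ...), one argument or row to a line, values as JSON. servo_tool: Moves the arm, as the interface text tells. Its arguments: {"type":"object","properties":{"increments":{"type":"array"},"grip_force":{"type":"number"}},"required":["increments"]}

```bash
mkdir -p pics; cat > h.py <<'E'
import numpy as np, cv2
from workcell import env
def cal(n):
    c=env.get_calibration(n); f=210/np.tan(np.radians(c["vertical_fov"])/2)
    K=np.array([[f,0,c["cx"]],[0,f,c["cy"]],[0,0,1]]); return K,np.array(c["rvec"],float),np.array(c["tvec"],float)
def snap(n,p):
    im=env.read_camera(n); cv2.imwrite(p,im[:,:,::-1]); return im
def proj(n,P):
    K,r,t=cal(n); return cv2.projectPoints(np.array(P,float).reshape(-1,3),r,t,K,None)[0].reshape(-1,2)
def back(n,uv,z):
    K,r,t=cal(n); R=cv2.Rodrigues(r)[0]; d=R.T@np.linalg.inv(K)@np.array([uv[0],uv[1],1.]); o=-R.T@t
    return o+d*(z-o[2])/d[2]
E
python3 - <<'E'
from h import *
print(env.get_state())
for n in("scene","top"):
    snap(n,f"pics/{n}0.png"); print(n,env.get_calibration(n))
E
```

```text
{'clock': 0.0, 'joint_pos': array([ 1.10340946e+00,  3.14008259e-01,  4.49491796e-02,  1.30357028e+00,
       -9.04965736e-06,  1.43120843e+00]), 'qvel': array([-0.00129135,  0.00044522, -0.00037902,  0.00051585,  0.00110602,
       -0.00073254]), 'tau': array([ 3.20195822e-04, -4.80626285e+01,  2.98532814e+01,  1.93660503e-02,
       -2.32740840e-04, -6.23773715e-06]), 'tcp_pos': array([0.18489866, 0.54391883, 0.2303922 ]), 'orientation': array([-2.69582855e-04,  1.63166593e-01,  9.86598106e-01, -8.75983763e-04]), 'wrist_force': array([ 0.49965701, -0.50757305, -0.05483552]), 'ft_torque': array([ 0.02778622,  0.0024334 , -0.0156004 ]), 'grip_force': 0.0, 'finger_gap': 0.08513963455507487}
scene {'vertical_fov': 46.61879109945984, 'cx': 275.0662634760231, 'cy': 214.10862600716575, 'rvec': array([ 1.8783051 ,  1.12851155, -0.59574693]), 'tvec': array([-0.28099956, -0.1364132 ,  1.96984274])}
top {'vertical_fov': 48.62760939582949, 'cx': 278.76664758335903, 'cy': 212.69617975446457, 'rvec': array([ 2.08206293, -2.13738484,  0.22566315]), 'tvec': array([0.00922151, 0.58940959, 1.61293459])}
```

View pics/scene0.png

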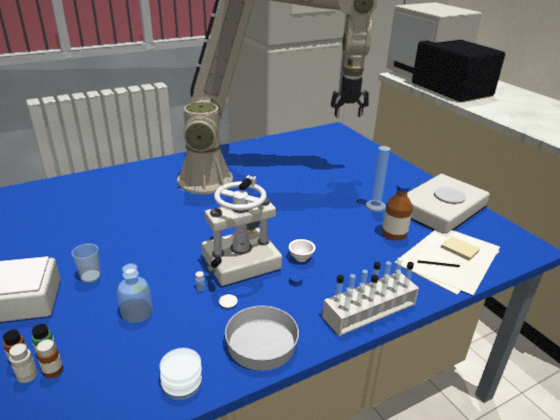

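View pics/top0.png

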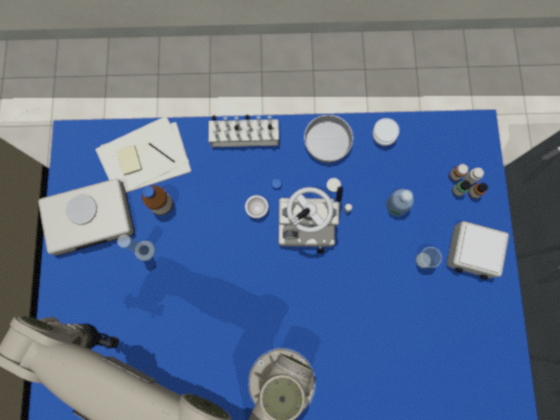

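The scene view shows the press near (240,230), with the wheel at (241,194). In the top view the wheel's centre is about (311,209), and the dark handle runs in from about (300,215). I'll enlarge both to see more.

```bash
python3 - <<'E'
import cv2
a=cv2.imread("pics/top0.png")[175:260,260:360]; b=cv2.imread("pics/scene0.png")[165:285,190:310]
a=cv2.resize(a,(400,340),interpolation=2); b=cv2.resize(b,(400,400),interpolation=2)
import numpy as np
c=np.zeros((400,800,3),np.uint8); c[:340,:400]=a; c[:,400:]=b; cv2.imwrite("pics/c0.png",c)
from h import *
for z in(.245,.267): print(back("top",(311,209),z))
E
```

```text
[ 0.55959783 -0.1092702   0.245     ]
[ 0.55471759 -0.10761967  0.267     ]
```

View pics/c0.png

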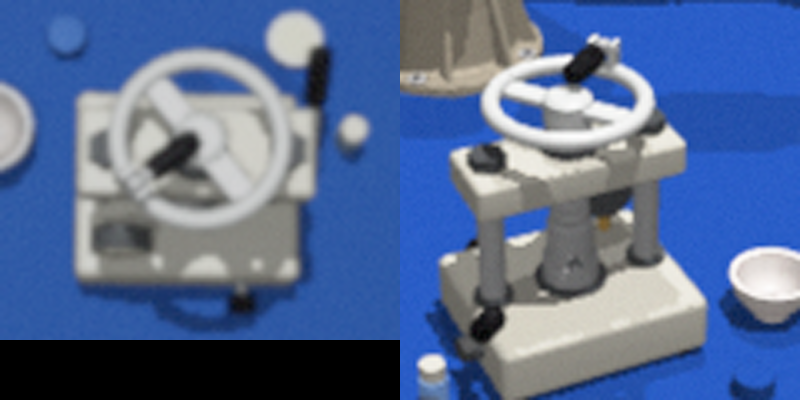

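```bash
python3 - <<'E'
from h import *
from scipy.optimize import least_squares
obs={"top":[260+108/4,260+293/4,175+48/4,175+228/4],"scene":[214.,267.1,181.5,209.4]}
a=np.linspace(0,2*np.pi,120); b=np.linspace(0,2*np.pi,16)
A,B=np.meshgrid(a,b); r=.066+.008*np.cos(B); T=np.stack([r*np.cos(A),r*np.sin(A),.008*np.sin(B)],-1).reshape(-1,3)
def f(p):
    o=[]
    for n in obs:
        q=proj(n,T+p); o+=list(np.array([q[:,0].min(),q[:,0].max(),q[:,1].min(),q[:,1].max()])-.0-np.array(obs[n]))
    return o
s=least_squares(f,[.56,-.109,.245]); print(s.x,s.fun.round(1))
c=s.x
h1=back("top",(260+137/4,175+181/4),c[2]+.022); print(h1,np.degrees(np.arctan2(*(h1-c)[1::-1])),np.hypot(*(h1-c)[:2]))
h2=back("scene",(190+208/3.333,165+48/3.333),c[2]+.022); print(h2,np.degrees(np.arctan2(*(h2-c)[1::-1])),np.hypot(*(h2-c)[:2]))
# grip ends black: top crop
for n,uv in(("top",(260+148/4,175+177/4)),("top",(260+196/4,175+141/4)),("scene",(190+170/3.333,165+75/3.333)),("scene",(190+202/3.333,165+48/3.333))): print(n,back(n,uv,c[2]+.022)-c)
E
```

```text
[ 0.55893593 -0.10513169  0.24655535] [-0.3 -0.4 -0.2 -0.1  0.  -0.7 -0.4  0.4]
[ 0.51957917 -0.05344345  0.26855535] 127.28658053480758 0.06496636571171967
[ 0.52775171 -0.05116428  0.26855535] 120.02079134135002 0.06232926714884986
top [-0.03638305  0.04294396  0.022     ]
top [-0.00843541  0.00410089  0.022     ]
scene [-0.00200155  0.00354546  0.022     ]
scene [-0.03349475  0.04927902  0.022     ]
```

Request:
servo_tool(
  increments=[
    {"grip":0.3,"x":0,"y":0,"z":-25,"roll":7},
    {"grip":0.3,"x":0,"y":0,"z":-25,"roll":7},
    {"grip":0.3,"x":0,"y":0,"z":-25,"roll":7},
    {"grip":0.3,"x":0,"y":0,"z":-25,"roll":7},
    {"grip":0.3,"x":0,"y":0,"z":-25,"roll":7},
  ],
  grip_force=40,
)

```text
clock: 0.52
tcp_pos: [0.185, 0.5441, 0.357]
orientation: [-0.0, 0.455, 0.89, -0.0]
wrist_force: [0.3, -0.2, 0.4]
finger_gap: 0.0601
grip_force: 0.0
```

Request:
servo_tool(
  increments=[
    {"grip":0.3,"x":-40,"y":-4,"z":0,"roll":1.2},
    {"grip":0.3,"x":-40,"y":-4,"z":0,"roll":0},
    {"grip":0.3,"x":-40,"y":-4,"z":0,"roll":0},
    {"grip":0.3,"x":-40,"y":-4,"z":0,"roll":0},
    {"grip":0.3,"x":-40,"y":-4,"z":0,"roll":0},
  ],
)

```text
clock: 0.93
tcp_pos: [0.2845, 0.3679, 0.3559]
orientation: [-0.0, 0.461, 0.887, -0.0]
wrist_force: [1.4, 0.6, 0.7]
finger_gap: 0.0598
grip_force: 0.0
```

Request:
servo_tool(
  increments=[
    {"grip":0.3,"x":-40,"y":-4,"z":0,"roll":0},
    {"grip":0.3,"x":-40,"y":-4,"z":0,"roll":0},
    {"grip":0.3,"x":-40,"y":-4,"z":0,"roll":0},
    {"grip":0.3,"x":-40,"y":-4,"z":0,"roll":0},
    {"grip":0.3,"x":-40,"y":-4,"z":0,"roll":0},
  ],
)

```text
clock: 1.35
tcp_pos: [0.3829, 0.1924, 0.3562]
orientation: [-0.0, 0.461, 0.887, 0.0]
wrist_force: [0.9, -0.2, -0.1]
finger_gap: 0.0598
grip_force: 0.0
```

Request:
servo_tool(
  increments=[
    {"grip":0.3,"x":-40,"y":-4,"z":0,"roll":0},
    {"grip":0.3,"x":-40,"y":-4,"z":0,"roll":0},
    {"grip":0.3,"x":-40,"y":-4,"z":0,"roll":0},
    {"grip":0.3,"x":-40,"y":-4,"z":0,"roll":0},
    {"grip":0.3,"x":-40,"y":-4,"z":0,"roll":0},
  ],
)

```text
clock: 1.77
tcp_pos: [0.4814, 0.017, 0.3561]
orientation: [-0.0, 0.462, 0.887, 0.0]
wrist_force: [0.9, 0.4, -0.2]
finger_gap: 0.0599
grip_force: 0.0
```

Request:
servo_tool(
  increments=[
    {"grip":0.35,"x":-40,"y":-2,"z":0,"roll":0},
    {"grip":0.35,"x":-40,"y":-2,"z":0,"roll":0},
    {"grip":0.35,"x":-38,"y":-2,"z":15,"roll":0},
    {"grip":0.35,"x":0,"y":0,"z":20,"roll":0},
    {"grip":0.35,"x":0,"y":0,"z":5,"roll":0},
  ],
)

```text
clock: 2.18
tcp_pos: [0.5434, -0.0828, 0.312]
orientation: [-0.003, 0.463, 0.886, -0.0]
wrist_force: [-1.6, 0.5, -0.5]
finger_gap: 0.0556
grip_force: 0.0
```

```bash
python3 - <<'E'
from h import *
print(env.get_state()["tcp_pos"])
a=snap("top","pics/t1.png")[165:265,250:350,::-1]; b=snap("scene","pics/s1.png")[125:225,180:280,::-1]
cv2.imwrite("pics/c1.png",np.hstack([cv2.resize(a,(400,400),interpolation=2),cv2.resize(b,(400,400),interpolation=2)]))
E
```

```text
[ 0.54342497 -0.08283191  0.31199916]
```

View pics/c1.png

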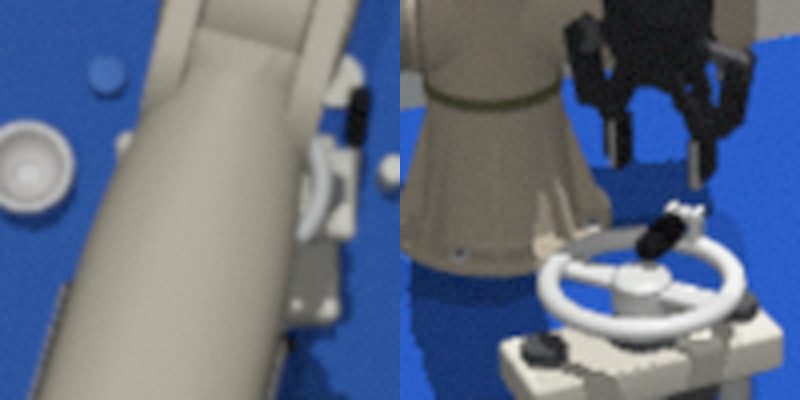

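The fingertips straddle the folded grip, with their midpoint at crop pixel (658,175) directly above the grip at (662,235). Descending and closing now.

Request:
servo_tool(
  increments=[
    {"grip":0.35,"x":0,"y":0,"z":20,"roll":0},
    {"grip":0.35,"x":0,"y":0,"z":20,"roll":0},
    {"grip":0.35,"x":0,"y":0,"z":13,"roll":0},
    {"grip":0.5,"x":0,"y":0,"z":1,"roll":0},
    {"grip":0.6,"x":0,"y":0,"z":0,"roll":0},
  ],
  grip_force=30,
)

```text
clock: 2.7
tcp_pos: [0.5433, -0.0798, 0.2633]
orientation: [0.0, 0.461, 0.887, 0.0]
wrist_force: [-0.6, 0.0, 0.2]
finger_gap: 0.0348
grip_force: 0.0
```

Request:
servo_tool(
  increments=[
    {"grip":0.7,"x":0,"y":0,"z":0,"roll":0},
    {"grip":0.8,"x":0,"y":0,"z":0,"roll":0},
    {"grip":0.9,"x":0,"y":0,"z":0,"roll":0},
    {"grip":1,"x":0,"y":0,"z":0,"roll":0},
    {"grip":1,"x":0,"y":0,"z":0,"roll":0},
  ],
)

```text
clock: 3.12
tcp_pos: [0.5431, -0.0807, 0.2639]
orientation: [0.0, 0.462, 0.887, 0.0]
wrist_force: [-4.7, 2.3, 5.4]
finger_gap: 0.0202
grip_force: 31.4
```

Request:
servo_tool(
  increments=[
    {"grip":0.6,"x":0,"y":0,"z":0,"roll":0},
    {"grip":0.6,"x":0,"y":0,"z":3,"roll":0},
    {"grip":0.7,"x":0,"y":0,"z":3,"roll":0},
    {"grip":1,"x":0,"y":0,"z":0,"roll":0},
    {"grip":1,"x":0,"y":0,"z":0,"roll":0},
  ],
)

```text
clock: 3.53
tcp_pos: [0.5439, -0.0818, 0.2561]
orientation: [0.0, 0.462, 0.887, -0.001]
wrist_force: [-0.6, -4.4, -0.5]
finger_gap: 0.0205
grip_force: 29.3
```

Request:
servo_tool(
  increments=[
    {"grip":1,"x":0,"y":0,"z":0,"roll":0},
  ],
)

```text
clock: 3.62
tcp_pos: [0.5439, -0.0817, 0.2561]
orientation: [0.0, 0.462, 0.887, -0.0]
wrist_force: [0.7, -4.3, 0.7]
finger_gap: 0.0207
grip_force: 29.3
```

Request:
servo_tool(
  increments=[
    {"grip":1,"x":0.5,"y":0,"z":-6.1,"roll":0},
    {"grip":1,"x":1.4,"y":0,"z":-6,"roll":0},
    {"grip":1,"x":2.4,"y":0,"z":-5.6,"roll":0},
    {"grip":1,"x":3.2,"y":0,"z":-5.2,"roll":0},
    {"grip":1,"x":4,"y":0,"z":-4.7,"roll":0},
  ],
)

```text
clock: 4.03
tcp_pos: [0.5363, -0.0711, 0.2836]
orientation: [-0.001, 0.462, 0.887, -0.0]
wrist_force: [-2.6, -2.4, -9.6]
finger_gap: 0.0204
grip_force: 29.6
```

Request:
servo_tool(
  increments=[
    {"grip":1,"x":4.7,"y":0,"z":-3.9,"roll":0},
    {"grip":1,"x":5.2,"y":0,"z":-3.2,"roll":0},
    {"grip":1,"x":5.7,"y":0,"z":-2.3,"roll":0},
    {"grip":1,"x":6,"y":0,"z":-1.4,"roll":0},
    {"grip":1,"x":6,"y":0,"z":-0.5,"roll":0},
  ],
)

```text
clock: 4.45
tcp_pos: [0.5229, -0.0495, 0.297]
orientation: [0.003, 0.462, 0.887, 0.0]
wrist_force: [4.1, -4.0, -4.3]
finger_gap: 0.0187
grip_force: 29.1
```

```bash
python3 - <<'E'
from h import *
s=env.get_state();print(s["tcp_pos"],s["wrist_force"],s["finger_gap"])
b=snap("scene","pics/s2.png")[125:225,180:280,::-1]
cv2.imwrite("pics/c2.png",cv2.resize(b,(500,500),interpolation=2))
E
```

```text
[ 0.52291925 -0.04947407  0.2969648 ] [ 4.13028775 -4.03914962 -4.34293401] 0.018692214937569285
```

View pics/c2.png

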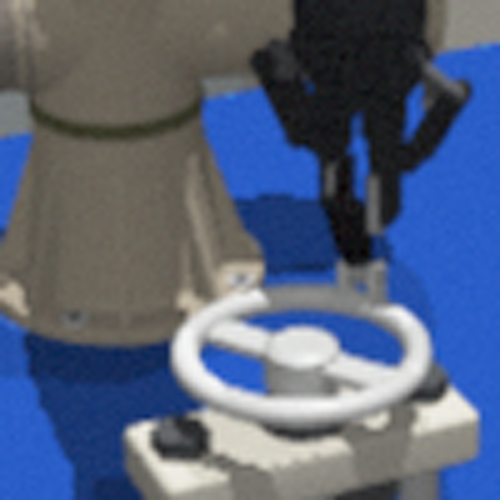

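The handle stands nearly upright from the lug at (360,265), leaning a little. I'll push it a bit further toward its stop.

Request:
servo_tool(
  increments=[
    {"grip":1,"x":2,"y":0,"z":0,"roll":0},
    {"grip":1,"x":2,"y":0,"z":0,"roll":0},
    {"grip":1,"x":0,"y":0,"z":0,"roll":0},
  ],
)

```text
clock: 4.75
tcp_pos: [0.5207, -0.0462, 0.2972]
orientation: [0.003, 0.462, 0.887, 0.0]
wrist_force: [1.7, -3.7, 0.1]
finger_gap: 0.0173
grip_force: 27.5
```

Request:
servo_tool(
  increments=[
    {"grip":0.5,"x":0,"y":0,"z":0,"roll":0},
    {"grip":0.5,"x":0,"y":0,"z":0,"roll":0},
    {"grip":0.5,"x":0,"y":0,"z":0,"roll":0},
  ],
)

```text
clock: 5.0
tcp_pos: [0.5191, -0.0451, 0.2958]
orientation: [0.0, 0.461, 0.887, 0.001]
wrist_force: [0.8, 0.5, 0.3]
finger_gap: 0.0428
grip_force: 0.0
```

```bash
python3 - <<'E'
from h import *
s=env.get_state();print(s["tcp_pos"],s["wrist_force"],s["finger_gap"])
b=snap("scene","pics/s3.png")[145:215,210:280,::-1]
cv2.imwrite("pics/c3.png",cv2.resize(b,(560,560),interpolation=2))
d=np.array([-.574,.819,0]); c=np.array([.559,-.105,.2465]); p=c+.066*d+[0,0,.022]
P=[c,p,p+[0,0,.061],p+.061*np.array([-.574*np.cos(1.2)*-1,-.819*np.cos(1.2),np.sin(1.2)])]
print((proj("scene",P)-[210,145])*8)
E
```

```text
[ 0.51913909 -0.04511725  0.29577063] [0.75538164 0.48856037 0.34869238] 0.04278974564868041
[[242.68208626 399.09167948]
 [331.66212183 267.52859328]
 [331.24725871 115.89064927]
 [301.24142331 150.49738605]]
```

View pics/c3.png

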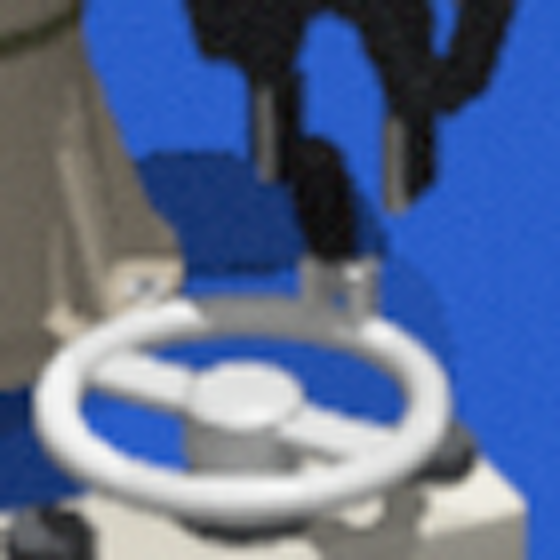

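The handle leans inward, from its base at (338,270) to its tip at (318,140), so it is at about 1.3 rad. The pads had slipped past it. I'll regrip lower and further in, and harder.

Request:
servo_tool(
  increments=[
    {"grip":0.5,"x":-7,"y":0,"z":3,"roll":0},
    {"grip":0.5,"x":-7,"y":0,"z":3,"roll":0},
    {"grip":0.7,"x":0,"y":0,"z":1,"roll":0},
    {"grip":1,"x":0,"y":0,"z":0,"roll":0},
    {"grip":1,"x":0,"y":0,"z":0,"roll":0},
  ],
  grip_force=60,
)

```text
clock: 5.47
tcp_pos: [0.5273, -0.0576, 0.2876]
orientation: [-0.0, 0.462, 0.887, -0.0]
wrist_force: [1.9, -1.9, -3.5]
finger_gap: 0.0206
grip_force: 58.8
```

Request:
servo_tool(
  increments=[
    {"grip":1,"x":0,"y":0,"z":0,"roll":0},
    {"grip":1,"x":2.5,"y":0,"z":-0.5,"roll":0},
    {"grip":1,"x":2.5,"y":0,"z":-0.3,"roll":0},
    {"grip":1,"x":2.5,"y":0,"z":-0.2,"roll":0},
    {"grip":1,"x":0,"y":0,"z":0,"roll":0},
  ],
)

```text
clock: 5.88
tcp_pos: [0.5244, -0.0533, 0.2888]
orientation: [0.002, 0.462, 0.887, -0.002]
wrist_force: [5.7, -7.3, -8.3]
finger_gap: 0.0206
grip_force: 59.2
```

Request:
servo_tool(
  increments=[
    {"grip":1,"x":2,"y":0,"z":0.5,"roll":0},
    {"grip":1,"x":2,"y":0,"z":0.5,"roll":0},
    {"grip":1,"x":0,"y":0,"z":0,"roll":0},
  ],
)

```text
clock: 6.13
tcp_pos: [0.5226, -0.0503, 0.289]
orientation: [0.003, 0.462, 0.887, -0.001]
wrist_force: [5.1, -9.1, -4.0]
finger_gap: 0.0204
grip_force: 59.6
```

Request:
servo_tool(
  increments=[
    {"grip":1,"x":2,"y":0,"z":0.3,"roll":0},
    {"grip":1,"x":2,"y":0,"z":0.3,"roll":0},
    {"grip":1,"x":0,"y":0,"z":0,"roll":0},
  ],
)

```text
clock: 6.38
tcp_pos: [0.5207, -0.0472, 0.2889]
orientation: [0.004, 0.462, 0.887, -0.001]
wrist_force: [6.0, -9.0, -0.4]
finger_gap: 0.0207
grip_force: 59.5
```

```bash
python3 - <<'E'
from h import *
s=env.get_state();print(s["tcp_pos"],s["wrist_force"],s["ft_torque"],s["finger_gap"])
b=snap("scene","pics/s4.png")[145:215,210:280,::-1]
cv2.imwrite("pics/c4.png",cv2.resize(b,(560,560),interpolation=2))
E
```

```text
[ 0.52069407 -0.04719335  0.28886137] [ 6.00792696 -9.01255939 -0.37575532] [-2.06489818 -1.37315413 -0.00968467] 0.020668100808440868
```

View pics/c4.png

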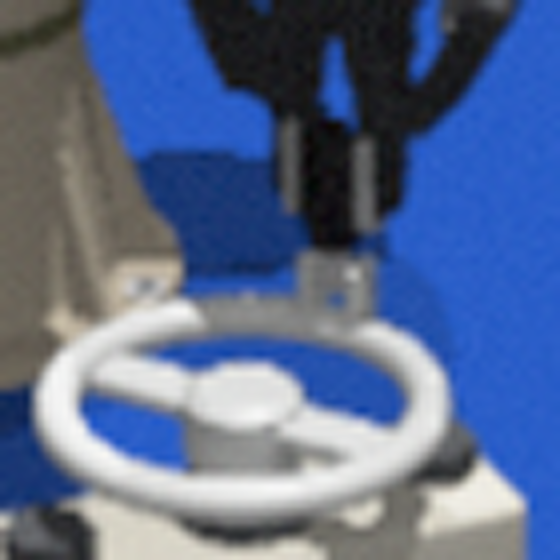

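The handle is nearly upright now, from tip (325,122) to base (337,250), with a small lean left. I'll push a bit more.

Request:
servo_tool(
  increments=[
    {"grip":1,"x":2,"y":0,"z":0,"roll":0},
    {"grip":1,"x":2,"y":0,"z":0,"roll":0},
    {"grip":1,"x":0,"y":0,"z":0,"roll":0},
  ],
)

```text
clock: 6.68
tcp_pos: [0.5186, -0.0442, 0.2887]
orientation: [0.004, 0.462, 0.887, -0.002]
wrist_force: [6.9, -9.9, -2.4]
finger_gap: 0.0208
grip_force: 59.2
```

Request:
servo_tool(
  increments=[
    {"grip":1,"x":2,"y":0,"z":0,"roll":0},
    {"grip":1,"x":0,"y":0,"z":0,"roll":0},
  ],
)

```text
clock: 6.85
tcp_pos: [0.5179, -0.0432, 0.2885]
orientation: [0.005, 0.462, 0.887, -0.002]
wrist_force: [8.0, -12.6, -3.6]
finger_gap: 0.0205
grip_force: 59.1
```

Request:
servo_tool(
  increments=[
    {"grip":0.5,"x":0,"y":0,"z":0,"roll":0},
    {"grip":0.5,"x":0,"y":0,"z":0,"roll":0},
    {"grip":0.5,"x":0,"y":0,"z":0,"roll":0},
  ],
)

```text
clock: 7.1
tcp_pos: [0.5143, -0.0392, 0.2878]
orientation: [-0.0, 0.462, 0.887, 0.0]
wrist_force: [0.9, -0.0, 0.2]
finger_gap: 0.0426
grip_force: 0.0
```

```bash
python3 - <<'E'
from h import *
s=env.get_state();print(s["tcp_pos"],s["wrist_force"],s["ft_torque"],s["finger_gap"])
b=snap("scene","pics/s5.png")[145:215,210:280,::-1]
cv2.imwrite("pics/c5.png",cv2.resize(b,(560,560),interpolation=2))
E
```

```text
[ 0.51432841 -0.03922978  0.2877767 ] [ 0.85824929 -0.03535179  0.23090262] [ 0.00777359 -0.00160396  0.01090873] 0.0425746008338754
```

View pics/c5.png

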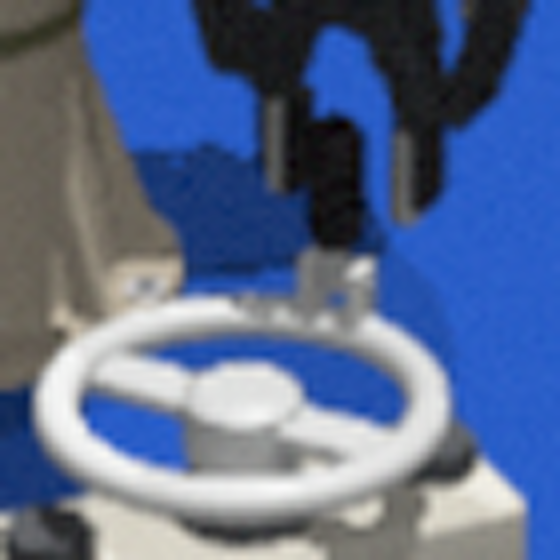

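The handle is upright now, with its tip at (338,118) straight above its base at (336,245). Recentring on it and gripping.

Request:
servo_tool(
  increments=[
    {"grip":0.5,"x":-6.5,"y":-0.5,"z":0,"roll":0},
    {"grip":0.5,"x":-6.5,"y":-0.5,"z":0,"roll":0},
    {"grip":0.8,"x":0,"y":0,"z":0,"roll":0},
    {"grip":1,"x":0,"y":0,"z":0,"roll":0},
    {"grip":1,"x":0,"y":0,"z":0,"roll":0},
  ],
  grip_force=60,
)

```text
clock: 7.57
tcp_pos: [0.5218, -0.0512, 0.2877]
orientation: [0.0, 0.462, 0.887, 0.0]
wrist_force: [1.8, -1.6, 1.6]
finger_gap: 0.0207
grip_force: 58.6
```

Request:
servo_tool(
  increments=[
    {"grip":1,"x":0,"y":0,"z":0,"roll":0},
  ],
)

```text
clock: 7.65
tcp_pos: [0.5218, -0.0512, 0.2877]
orientation: [0.0, 0.462, 0.887, -0.0]
wrist_force: [1.9, -0.6, -0.5]
finger_gap: 0.0208
grip_force: 58.6
```

```bash
python3 -c "
import numpy as np
R=67
a=np.radians(np.arange(0,541,6))
for i in range(len(a)-1):
  print(i*6+6,round(R*(np.cos(a[i+1])-np.cos(a[i])),1),round(R*(np.sin(a[i+1])-np.sin(a[i])),1),end=' | ')
  if i==59: break
"
```

```text
6 -0.4 7.0 | 12 -1.1 6.9 | 18 -1.8 6.8 | 24 -2.5 6.5 | 30 -3.2 6.2 | 36 -3.8 5.9 | 42 -4.4 5.5 | 48 -5.0 5.0 | 54 -5.5 4.4 | 60 -5.9 3.8 | 66 -6.2 3.2 | 72 -6.5 2.5 | 78 -6.8 1.8 | 84 -6.9 1.1 | 90 -7.0 0.4 | 96 -7.0 -0.4 | 102 -6.9 -1.1 | 108 -6.8 -1.8 | 114 -6.5 -2.5 | 120 -6.2 -3.2 | 126 -5.9 -3.8 | 132 -5.5 -4.4 | 138 -5.0 -5.0 | 144 -4.4 -5.5 | 150 -3.8 -5.9 | 156 -3.2 -6.2 | 162 -2.5 -6.5 | 168 -1.8 -6.8 | 174 -1.1 -6.9 | 180 -0.4 -7.0 | 186 0.4 -7.0 | 192 1.1 -6.9 | 198 1.8 -6.8 | 204 2.5 -6.5 | 210 3.2 -6.2 | 216 3.8 -5.9 | 222 4.4 -5.5 | 228 5.0 -5.0 | 234 5.5 -4.4 | 240 5.9 -3.8 | 246 6.2 -3.2 | 252 6.5 -2.5 | 258 6.8 -1.8 | 264 6.9 -1.1 | 270 7.0 -0.4 | 276 7.0 0.4 | 282 6.9 1.1 | 288 6.8 1.8 | 294 6.5 2.5 | 300 6.2 3.2 | 306 5.9 3.8 | 312 5.5 4.4 | 318 5.0 5.0 | 324 4.4 5.5 | 330 3.8 5.9 | 336 3.2 6.2 | 342 2.5 6.5 | 348 1.8 6.8 | 354 1.1 6.9 | 360 0.4 7.0 |
```

Request:
servo_tool(
  increments=[
    {"grip":1,"x":-0.4,"y":7,"z":0.1,"roll":0},
    {"grip":1,"x":-1.1,"y":6.9,"z":0.1,"roll":0},
    {"grip":1,"x":-1.8,"y":6.8,"z":0.1,"roll":0},
    {"grip":1,"x":-2.5,"y":6.5,"z":0.1,"roll":0},
    {"grip":1,"x":-3.2,"y":6.2,"z":0.1,"roll":0},
  ],
)

```text
clock: 8.07
tcp_pos: [0.5547, -0.0394, 0.2872]
orientation: [0.0, 0.462, 0.887, -0.001]
wrist_force: [-1.4, -6.7, 2.0]
finger_gap: 0.021
grip_force: 59.1
```

Request:
servo_tool(
  increments=[
    {"grip":1,"x":-3.9,"y":5.8,"z":0.1,"roll":0},
    {"grip":1,"x":-4.4,"y":5.4,"z":0.1,"roll":0},
    {"grip":1,"x":-5.0,"y":4.9,"z":0.1,"roll":0},
    {"grip":1,"x":-5.5,"y":4.3,"z":0.1,"roll":0},
    {"grip":1,"x":-5.9,"y":3.7,"z":0.1,"roll":0},
  ],
)

```text
clock: 8.48
tcp_pos: [0.5878, -0.0457, 0.2866]
orientation: [-0.001, 0.462, 0.887, -0.001]
wrist_force: [-3.0, -4.9, 3.9]
finger_gap: 0.0208
grip_force: 59.3
```

Request:
servo_tool(
  increments=[
    {"grip":1,"x":-6.2,"y":3.2,"z":0.1,"roll":0},
    {"grip":1,"x":-6.5,"y":2.5,"z":0.1,"roll":0},
    {"grip":1,"x":-6.8,"y":1.8,"z":0.1,"roll":0},
    {"grip":1,"x":-6.9,"y":1.1,"z":0.1,"roll":0},
    {"grip":1,"x":-7,"y":0.4,"z":0.1,"roll":0},
  ],
)

```text
clock: 8.9
tcp_pos: [0.6135, -0.0675, 0.2862]
orientation: [-0.001, 0.461, 0.887, -0.001]
wrist_force: [-6.0, -3.1, 3.9]
finger_gap: 0.0208
grip_force: 59.5
```

```bash
cat > f.py <<'E'
from h import *
s=env.get_state(); d=s["tcp_pos"][:2]-[.559,-.105]; r=np.hypot(*d); u=d/r; t=np.array([u[1],-u[0]]); F=s["wrist_force"][:2]
print("ang",np.degrees(np.arctan2(d[1],d[0])),"r",r,"drag",-F@t,"rad(out+)",F@u,"z",s["tcp_pos"][2],s["wrist_force"])
E
python3 f.py
```

```text
ang 34.54077054025098 r 0.06614416788794901 drag 0.8652838291041652 rad(out+) -6.741971846391469 z 0.2861525329713001 [-6.04412631 -3.10989351  3.87204861]
```

Request:
servo_tool(
  increments=[
    {"grip":1,"x":-7,"y":-0.4,"z":0.1,"roll":0},
    {"grip":1,"x":-6.9,"y":-1.1,"z":0.1,"roll":0},
    {"grip":1,"x":-6.8,"y":-1.8,"z":0.1,"roll":0},
    {"grip":1,"x":-6.5,"y":-2.5,"z":0.1,"roll":0},
    {"grip":1,"x":-6.2,"y":-3.2,"z":0.1,"roll":0},
  ],
)

```text
clock: 9.32
tcp_pos: [0.6252, -0.099, 0.2857]
orientation: [-0.002, 0.461, 0.887, 0.0]
wrist_force: [-6.3, 1.3, 4.7]
finger_gap: 0.0208
grip_force: 59.5
```

Request:
servo_tool(
  increments=[
    {"grip":1,"x":-5.9,"y":-3.8,"z":0.1,"roll":0},
    {"grip":1,"x":-5.5,"y":-4.4,"z":0.1,"roll":0},
    {"grip":1,"x":-5.0,"y":-5.0,"z":0.1,"roll":0},
    {"grip":1,"x":-4.4,"y":-5.5,"z":0.1,"roll":0},
  ],
)

```text
clock: 9.65
tcp_pos: [0.6222, -0.1261, 0.2853]
orientation: [-0.002, 0.461, 0.887, 0.001]
wrist_force: [-4.2, 3.4, 4.5]
finger_gap: 0.0208
grip_force: 59.5
```

```bash
python3 f.py
```

```text
ang -18.430752405967063 r 0.06663198408602186 drag 1.9162611948103352 rad(out+) -5.088331206344638 z 0.28526778998468155 [-4.22149082  3.42668742  4.51526554]
```

Request:
servo_tool(
  increments=[
    {"grip":1,"x":-3.8,"y":-5.9,"z":0.1,"roll":0},
    {"grip":1,"x":-3.2,"y":-6.2,"z":0.1,"roll":0},
    {"grip":1,"x":-2.5,"y":-6.5,"z":0.1,"roll":0},
    {"grip":1,"x":-1.8,"y":-6.8,"z":0.1,"roll":0},
    {"grip":1,"x":-1.1,"y":-6.9,"z":0.1,"roll":0},
  ],
)

```text
clock: 10.07
tcp_pos: [0.6034, -0.1549, 0.2848]
orientation: [-0.001, 0.461, 0.887, 0.001]
wrist_force: [-2.0, 4.9, 3.8]
finger_gap: 0.0204
grip_force: 59.4
```

```bash
python3 f.py
```

```text
ang -48.35046084209313 r 0.06681888111753156 drag 1.8131781955042368 rad(out+) -5.009803637059776 z 0.2847513407212584 [-1.97452802  4.94843276  3.76621981]
```

Request:
servo_tool(
  increments=[
    {"grip":1,"x":-0.4,"y":-7,"z":0.1,"roll":0},
    {"grip":1,"x":0.4,"y":-7,"z":0.1,"roll":0},
    {"grip":1,"x":1.1,"y":-6.9,"z":0.1,"roll":0},
    {"grip":1,"x":1.8,"y":-6.8,"z":0.1,"roll":0},
    {"grip":1,"x":2.5,"y":-6.5,"z":0.1,"roll":0},
  ],
)

```text
clock: 10.48
tcp_pos: [0.5728, -0.1704, 0.2843]
orientation: [-0.0, 0.461, 0.887, 0.002]
wrist_force: [0.4, 5.0, 3.6]
finger_gap: 0.0205
grip_force: 59.4
```

```bash
python3 f.py
```

```text
ang -78.06591927561588 r 0.06684487279595791 drag 1.4294945839843758 rad(out+) -4.764500899813132 z 0.28427465658086004 [0.41336474 4.95712146 3.55992211]
```

Request:
servo_tool(
  increments=[
    {"grip":1,"x":3.2,"y":-6.2,"z":0.1,"roll":0},
    {"grip":1,"x":3.8,"y":-5.9,"z":0.1,"roll":0},
    {"grip":1,"x":4.4,"y":-5.5,"z":0.1,"roll":0},
    {"grip":1,"x":5,"y":-5,"z":0.1,"roll":0},
    {"grip":1,"x":5.5,"y":-4.4,"z":0.1,"roll":0},
  ],
)

```text
clock: 10.9
tcp_pos: [0.5386, -0.1685, 0.2838]
orientation: [0.001, 0.461, 0.887, 0.001]
wrist_force: [3.2, 4.5, 1.1]
finger_gap: 0.0206
grip_force: 59.4
```

```bash
python3 f.py
```

```text
ang -107.84972325871587 r 0.06669120091322003 drag 1.65978893731884 rad(out+) -5.283086335831822 z 0.2837803727179633 [3.19927235 4.52001736 1.14604284]
```

Request:
servo_tool(
  increments=[
    {"grip":1,"x":5.9,"y":-3.8,"z":0.1,"roll":0},
    {"grip":1,"x":6.2,"y":-3.2,"z":0.1,"roll":0},
    {"grip":1,"x":6.5,"y":-2.5,"z":0.1,"roll":0},
    {"grip":1,"x":6.8,"y":-1.8,"z":0.1,"roll":0},
    {"grip":1,"x":6.9,"y":-1.1,"z":0.1,"roll":0},
  ],
)

```text
clock: 11.32
tcp_pos: [0.51, -0.1498, 0.2833]
orientation: [0.001, 0.462, 0.887, 0.001]
wrist_force: [4.4, 1.7, -0.2]
finger_gap: 0.0205
grip_force: 59.3
```

```bash
python3 f.py
```

```text
ang -137.5819989156558 r 0.06643715494758226 drag 1.690828406588009 rad(out+) -4.444129578893705 z 0.2833272584207622 [ 4.42137142  1.7494751  -0.24466712]
```

Request:
servo_tool(
  increments=[
    {"grip":1,"x":7,"y":-0.4,"z":0.1,"roll":0},
    {"grip":1,"x":7,"y":0.4,"z":0.1,"roll":0},
    {"grip":1,"x":6.9,"y":1.1,"z":0.1,"roll":0},
    {"grip":1,"x":6.8,"y":1.8,"z":0.1,"roll":0},
    {"grip":1,"x":6.5,"y":2.5,"z":0.1,"roll":0},
  ],
)

```text
clock: 11.73
tcp_pos: [0.4944, -0.119, 0.2828]
orientation: [0.001, 0.462, 0.887, -0.0]
wrist_force: [5.6, -0.5, 0.6]
finger_gap: 0.0206
grip_force: 59.2
```

```bash
python3 f.py
```

```text
ang -167.76205647674692 r 0.06610643578464263 drag 1.6699317536426248 rad(out+) -5.336854126582808 z 0.2828296593001174 [ 5.56955685 -0.50071996  0.56393155]
```

Request:
servo_tool(
  increments=[
    {"grip":1,"x":6.2,"y":3.2,"z":0.1,"roll":0},
    {"grip":1,"x":5.9,"y":3.8,"z":0.1,"roll":0},
    {"grip":1,"x":5.5,"y":4.4,"z":0.1,"roll":0},
    {"grip":1,"x":5,"y":5,"z":0.1,"roll":0},
    {"grip":1,"x":4.4,"y":5.5,"z":0.1,"roll":0},
  ],
)

```text
clock: 12.15
tcp_pos: [0.4964, -0.0844, 0.2823]
orientation: [0.001, 0.462, 0.887, -0.001]
wrist_force: [4.6, -3.5, -0.4]
finger_gap: 0.0203
grip_force: 59.3
```

```bash
python3 f.py
```

```text
ang 161.76662334762395 r 0.06588079673126909 drag 1.8676100011499537 rad(out+) -5.409796281411184 z 0.2823027877909181 [ 4.55381688 -3.46649892 -0.41041455]
```

Request:
servo_tool(
  increments=[
    {"grip":1,"x":3.8,"y":5.9,"z":0.1,"roll":0},
    {"grip":1,"x":3.2,"y":6.2,"z":0.1,"roll":0},
    {"grip":1,"x":2.5,"y":6.5,"z":0.1,"roll":0},
    {"grip":1,"x":1.8,"y":6.8,"z":0.1,"roll":0},
    {"grip":1,"x":1.1,"y":6.9,"z":0.1,"roll":0},
  ],
)

```text
clock: 12.57
tcp_pos: [0.5156, -0.0556, 0.2818]
orientation: [0.0, 0.462, 0.887, -0.001]
wrist_force: [2.9, -4.7, 2.2]
finger_gap: 0.0208
grip_force: 59.4
```

```bash
python3 f.py
```

```text
ang 131.2740106928357 r 0.06573494888609702 drag 0.9139326103787158 rad(out+) -5.463904478630103 z 0.28175825147889577 [ 2.91744542 -4.70935635  2.21936143]
```

Request:
servo_tool(
  increments=[
    {"grip":1,"x":0.4,"y":7,"z":0.1,"roll":0},
    {"grip":1,"x":-0.4,"y":7,"z":0.1,"roll":0},
    {"grip":1,"x":-1.1,"y":6.9,"z":0.1,"roll":0},
    {"grip":1,"x":-1.8,"y":6.8,"z":0.1,"roll":0},
    {"grip":1,"x":-2.5,"y":6.5,"z":0.1,"roll":0},
  ],
)

```text
clock: 12.98
tcp_pos: [0.5459, -0.0406, 0.2813]
orientation: [-0.001, 0.462, 0.887, -0.001]
wrist_force: [-2.6, -5.1, 3.7]
finger_gap: 0.0209
grip_force: 59.7
```

```bash
python3 f.py
```

```text
ang 101.50773070976106 r 0.06569400947325141 drag 3.535705882502831 rad(out+) -4.5244598452159135 z 0.2812858118148184 [-2.56199998 -5.13888208  3.7298383 ]
```

Contact has begun, with drag up to 3.5 N. Smaller steps from here.

Request:
servo_tool(
  increments=[
    {"grip":1,"x":-3.2,"y":6.2,"z":0.1,"roll":0},
    {"grip":1,"x":-3.8,"y":5.9,"z":0.1,"roll":0},
  ],
)

```text
clock: 13.15
tcp_pos: [0.5592, -0.0393, 0.2811]
orientation: [-0.001, 0.462, 0.887, -0.002]
wrist_force: [-3.6, -5.2, 5.6]
finger_gap: 0.0205
grip_force: 59.9
```

```bash
python3 f.py
```

```text
ang 89.84216495424384 r 0.06570313114913122 drag 3.535890925558611 rad(out+) -5.171312490793479 z 0.28110386934716564 [-3.55012312 -5.16155242  5.6342404 ]
```

Request:
servo_tool(
  increments=[
    {"grip":1,"x":-4.4,"y":5.5,"z":0.1,"roll":0},
    {"grip":1,"x":-5,"y":5,"z":0.1,"roll":0},
  ],
)

```text
clock: 13.32
tcp_pos: [0.5725, -0.0407, 0.2809]
orientation: [-0.002, 0.462, 0.887, -0.002]
wrist_force: [-5.5, -4.2, 7.2]
finger_gap: 0.0207
grip_force: 60.0
```

```bash
python3 f.py
```

```text
ang 78.1227499846362 r 0.06572617235996388 drag 4.532502806731283 rad(out+) -5.2635391244457095 z 0.2809412494358034 [-5.51878415 -4.21799091  7.19445073]
```

Request:
servo_tool(
  increments=[
    {"grip":1,"x":-5.5,"y":4.4,"z":0,"roll":0},
    {"grip":1,"x":-5.9,"y":3.8,"z":0,"roll":0},
  ],
)

```text
clock: 13.48
tcp_pos: [0.5852, -0.0446, 0.2808]
orientation: [-0.003, 0.462, 0.887, -0.001]
wrist_force: [-7.2, -1.9, 7.4]
finger_gap: 0.0204
grip_force: 60.0
```

```bash
python3 f.py
```

```text
ang 66.56943075638605 r 0.06577405636114417 drag 5.8320875829544425 rad(out+) -4.639318201526343 z 0.2807730787198641 [-7.19595566 -1.93771545  7.38822057]
```

Request:
servo_tool(
  increments=[
    {"grip":1,"x":-6.2,"y":3.2,"z":0,"roll":0},
    {"grip":1,"x":-6.5,"y":2.5,"z":0,"roll":0},
  ],
)

```text
clock: 13.65
tcp_pos: [0.5966, -0.051, 0.2806]
orientation: [-0.004, 0.461, 0.887, -0.001]
wrist_force: [-8.2, 2.4, 5.7]
finger_gap: 0.0206
grip_force: 59.9
```

```bash
python3 f.py
```

```text
ang 55.14030973902331 r 0.06582473141962811 drag 8.082714256018969 rad(out+) -2.7390164549284988 z 0.2806250982684859 [-8.19784126  2.37231522  5.67827409]
```

Request:
servo_tool(
  increments=[
    {"grip":1,"x":-6.8,"y":1.8,"z":0,"roll":0},
  ],
)

```text
clock: 13.73
tcp_pos: [0.6018, -0.055, 0.2806]
orientation: [-0.004, 0.461, 0.887, -0.0]
wrist_force: [-8.6, 3.5, 6.4]
finger_gap: 0.0207
grip_force: 59.9
```

```bash
python3 f.py
```

```text
ang 49.4111118478226 r 0.0658483451607333 drag 8.821546892508843 rad(out+) -2.9538582436994973 z 0.28058748318436594 [-8.62092047  3.4963836   6.39241747]
```

Request:
servo_tool(
  increments=[
    {"grip":1,"x":-6.9,"y":1.1,"z":0,"roll":0},
    {"grip":1,"x":-5,"y":0.4,"z":0,"roll":0},
  ],
)

```text
clock: 13.9
tcp_pos: [0.6102, -0.0634, 0.2804]
orientation: [-0.004, 0.461, 0.887, 0.0]
wrist_force: [-8.3, 4.9, 6.7]
finger_gap: 0.0206
grip_force: 59.9
```

```bash
python3 f.py
```

```text
ang 39.10371336922626 r 0.06593768832863724 drag 9.070747534670529 rad(out+) -3.316572129251813 z 0.2804316106092449 [-8.29483555  4.94710165  6.66321929]
```

Request:
servo_tool(
  increments=[
    {"grip":1,"x":-6,"y":0,"z":0,"roll":0},
  ],
)

```text
clock: 13.98
tcp_pos: [0.6134, -0.0676, 0.2804]
orientation: [-0.005, 0.461, 0.887, 0.001]
wrist_force: [-7.3, 7.8, 6.7]
finger_gap: 0.0207
grip_force: 59.8
```

```bash
python3 f.py
```

```text
ang 34.487907194320016 r 0.06597613075186481 drag 10.519538286265663 rad(out+) -1.58779659454271 z 0.28038818103724444 [-7.26523674  7.77162267  6.73987019]
```

Request:
servo_tool(
  increments=[
    {"grip":1,"x":-2.5,"y":-0.2,"z":0,"roll":0},
    {"grip":1,"x":0,"y":0,"z":0,"roll":0},
    {"grip":1,"x":0,"y":0,"z":0,"roll":0},
    {"grip":1,"x":0,"y":0,"z":0,"roll":0},
  ],
)

```text
clock: 14.32
tcp_pos: [0.6169, -0.0731, 0.2804]
orientation: [-0.001, 0.462, 0.887, -0.001]
wrist_force: [-2.7, -3.0, 1.3]
finger_gap: 0.0203
grip_force: 59.7
```

```bash
python3 f.py
```

```text
ang 28.848606630528746 r 0.06609950655979223 drag -1.3275163906123286 rad(out+) -3.8282746516331243 z 0.2803595185185225 [-2.71265429 -3.00989921  1.34688085]
```

Request:
servo_tool(
  increments=[
    {"grip":0.5,"x":0,"y":0,"z":0,"roll":0},
    {"grip":0.3,"x":0,"y":0,"z":0,"roll":0},
    {"grip":0.3,"x":0,"y":0,"z":0,"roll":0},
    {"grip":0.3,"x":0,"y":0,"z":-10,"roll":0},
    {"grip":0.3,"x":0,"y":0,"z":-25,"roll":0},
  ],
)

```text
clock: 14.73
tcp_pos: [0.6167, -0.0723, 0.3124]
orientation: [-0.003, 0.461, 0.887, -0.0]
wrist_force: [1.1, 0.3, -1.1]
finger_gap: 0.06
grip_force: 0.0
```

Request:
servo_tool(
  increments=[
    {"grip":0.3,"x":0,"y":0,"z":-30,"roll":0},
    {"grip":0.3,"x":0,"y":0,"z":-30,"roll":0},
    {"grip":0.3,"x":0,"y":0,"z":-20,"roll":0},
    {"grip":0.3,"x":0,"y":0,"z":0,"roll":0},
  ],
)

```text
clock: 15.07
tcp_pos: [0.619, -0.0729, 0.4006]
orientation: [0.004, 0.461, 0.887, 0.001]
wrist_force: [-0.4, 1.0, 0.1]
finger_gap: 0.0598
grip_force: 0.0
```

```bash
python3 - <<'E'
from h import *
s=env.get_state();print(s["tcp_pos"],s["wrist_force"],s["finger_gap"])
b=snap("scene","pics/s6.png")[145:285,190:310,::-1]
cv2.imwrite("pics/c6.png",cv2.resize(b,(510,595),interpolation=2))
E
```

```text
[ 0.61901938 -0.07291815  0.40061852] [-0.35097808  0.98590444  0.058122  ] 0.05982063886938293
```

View pics/c6.png

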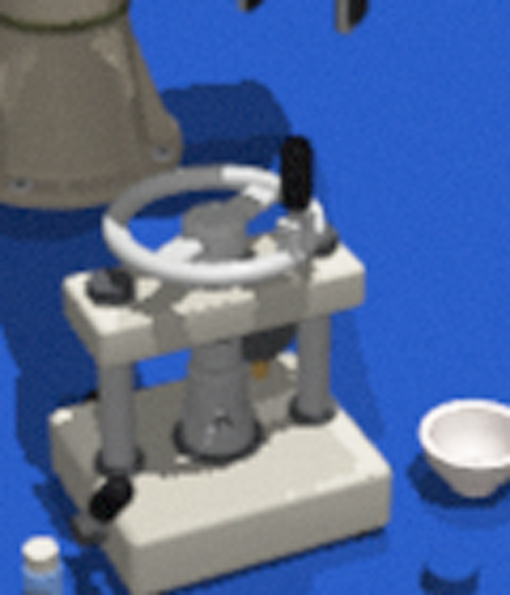

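The handle stands upright at (297,170). The wheel is wound down, the die is in place under the screw at (217,400), and the gripper is clear. Drag reached about 10.5 N while turning, which is within the snug range, so I'm handing in.

```bash
python3 -c "
from workcell import env
print(env.hand_in())"
```

```text
the job is handed in; nothing more can be done
None
```

The job is handed in: the crank handle is upright, the screw is wound about 1¼ turns down onto the die (last drag read while turning about 10.5 N, inside the 8–14 N snug range), and the gripper is clear; the hand-in returned no verdict.

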